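# Lengthen a display-stand leg by one hole

## Task

The telescoping leg of the display stand is held in the blue holder on the bench: squeeze its brass snap button flush with the tube, draw the outer tube outwards (rubber foot away from the blue clamp) until the button snaps out through the next hole, the one in the black collar, then let go. Be gentle: do not pull hard on the tube while the button is still standing in a hole, whether the first or the next, and leave the other things on the bench where they are.

Things in the scene. Friction and masses are not known exactly. Their poses are not given: they have to be found in the camera images.
- stand: Leg holder fixed to the bench: grey base plate 70 mm wide, 10 mm thick; blue clamp block at its -x end (145 mm behind the button and farther, 112 mm high); small blue rest, 55 mm high, 52 mm ahead. Origin: on the bench below the snap button. x runs level along the leg from clamp to rubber foot, the way to draw the outer tube; y across it, z up. The button is on the -y side.
- pinch (a point): Point on the leg's centre line, 70 mm above the bench, level with the snap button (fixed in the holder). Fingers closing along the holder's y here press the button: one on it, one on the far side of the tube, 38 mm apart at touch, 30 mm when the button is flush. The tube has ribbed rubber grip here, so fingers hold it fast. The collar ends 33 mm or more from here, towards the clamp.
- tube: Outer tube, aluminium, 30 mm square, wall 1.5 mm, a sleeve on the clamped steel inner tube; slides only along the holder's x, with 6 to 8 N, 95 mm at most. Origin: on its axis at its first hole; axes as the holder's. Its x in the holder's frame is the distance drawn, 0 at the start. Rubber foot, 36 mm square, from x = 82 to 112 mm; mouth at -115 mm. Holes 15 mm wide in the -y side.
- tube_mouth (a point): Centre of the outer tube's open end, 115 mm from its first hole towards the clamp. Between the two sits the black stop collar (36 mm square, 28 mm long) that has the next hole in its -y side. The collar was set by hand and is not measured: its hole is 47 to 73 mm from the first one. Once the button is out there, about 1.5 mm of play is left either way.
- button: Brass snap button, 12 mm across, domed, on the inner tube. Origin: tip of the dome; y in the holder's frame -23 mm when out (8 mm proud of the tube), -15 mm flush. Spring 4 N out, 7 N flush. Pinched flush it ducks under the hole's edge as the tube is drawn (under 20 N in all), stays down, snaps out at the next hole and stops the tube. Over 25 N between it and the tube is too hard.
- spare_foot: a loose black rubber tube foot, 36 x 36 x 28 mm high, to be left alone; origin under its middle
- spare_clip: a loose spare snap clip, steel block 45 x 18 x 12 mm with a brass stud, to be left alone; origin under its middle
- tape: a roll of parcel tape standing flat, 96 mm across, 48 mm high, to be left alone; origin under its middle
- wrench: a steel wrench lying flat, to be left alone; origin under its middle
- screwdriver: a screwdriver lying down, to be left alone; origin under its middle
- pin_jar: a closed jar of pins, 60 mm across, 70 mm high, to be left alone; origin under its middle
- clip_box: a small white and red carton of clips, 100 x 70 x 45 mm, to be left alone; origin under its middle

How it is judged:
By the outcome, as a careful person would: the job done as asked, in the order asked, and still so for the second after the job is handed in, with the robot touching nothing.
It also fails if it takes over 48 s, if anything falls off the work surface, if the arm or the gripper's body presses on something with over 40 N, if the wrist force passes 120 N, or if a joint passes its speed limit or range.

## Robot

A 7-joint arm with a two-finger parallel gripper is mounted at the origin on the work surface. World frame = base frame: x ahead of the robot, y to its left, z up, the work surface at z = 0. Lengths are in m, angles in rad, forces in N, time in s.
With the tool pointing down it reaches from about 0.35 to 0.9 m from the base axis. Payload 8.1 kg.
Tool frame: the origin (TCP) lies midway between the tips of the shut fingers; the grasp point (between the pads) lies 19 mm behind it; z points along the fingers, y is the line along which they close (so a half turn about z gives the same grasp; the last joint's range is limited). The gripper opens to 92 mm and grips with 3 to 60 N. Pads are 19 mm wide; open, the fingers measure 130 mm over their backs; the gripper's body (75 mm by 190 mm) begins 47 mm behind the grasp point.
Start: joints at [-1.447, 0.434, 0.025, 1.573, -0.012, 1.134, -0.075], TCP at [0.141, 0.609, 0.227] pointing down, gripper open.
Joint ranges: [-2.62, 2.62], [-0.44, 2.09], [-1.27, 1.32], [0.08, 2.57], [-1.32, 4.46], [0.12, 2], [-2.74, 2.74]. Speed limits (rad/s): [2.22, 2.22, 3.01, 3.01, 3.14, 3.14, 3.14].

## Interface

Orientations are given as a rotation vector (axis times angle).
In Python, from cell import arm gives the robot as it stands.
- The arm moves only by the tool carry_out, never from a script. Its arguments are lists of equal length, an entry for each row: "claw": the finger opening in cm, from 0 to 9.18; "delta_pos": the shift along the tool's x, y, z in cm, a list of three; "angular": the turn, a rotation vector about the tool's x, y, z in rad, a list of three. In form: {"claw": [claw, ...], "delta_pos": [[dx, dy, dz], ...], "angular": [[ax, ay, az], ...]}. A call has 1 to 20 rows; each row shifts and turns the commanded pose from where the row before left it, along the tool's axes as they then stand; what a row does not reach is not made up. A row lasts 1/10 s, in which the tool goes at most 50 mm and 8.59 degrees, less where a joint would pass 70% of its speed; a pose out of reach is approached as far as the arm can. A call with a gripper value outside its range is refused whole. The fingers move at their own pace and stop on an object; "force" is the grip in N (left out, the last holds). Time passes only in rows, so rows that do not move let the fingers close. It gives the time, the measured TCP pose, the force, the opening and the grip force at its end, in the units of the state.
- arm.observe(): the state, without advancing time (a new reading comes with each control period).
- arm.get_image(name): name is "scene" or "top" or "wrist"; returns a dict with "frame" (400x640x3 uint8, red, green, blue), "mtx" (3x3 intrinsics, pixels), "dist" ([k1, k2, p1, p2, k3] as OpenCV has them; the pictures are not rectified), "T" (4x4, takes a point from camera to world coordinates). Camera axes: x right, y down, z forward; pixel columns grow to the right and rows downward; lengths in m; the calibration is good to about 2 mm. A picture is of the moment at which its call begins. There is no depth.
- arm.sign_off(): hands the job in; it is judged then, once.
Trained networks look in a picture, given as the dict that the camera call returned (one of the last four; its "shot" number tells which), for a name from the list of things; names that differ only in an ending like _2 or _b are one class to them, and where a whole thing is asked for, a point or a joint stands for the part that bears it (a point fixed in the world has none). Each returns a list of dicts, best first, with "conf" (0 to 1); they miss things now and then, are a little off and sometimes report something else, mostly with a low value. They report only what shows in the picture. A call takes as long as a camera call.
- arm.look_for(label, picture): "centre" ([column, row] as shares, 0 to 1, of the picture: columns of its width, rows of its height, amid what is visible of it).
- arm.trace(label, picture): "region" (400x640 bool, what is visible of it) and "centre" ([column, row] as shares, 0 to 1, of the picture: columns of its width, rows of its height, amid what is visible of it).
- arm.place_of(label, picture): "centre" ([column, row] as shares, 0 to 1, of the picture: columns of its width, rows of its height: a listed point, or the origin of a listed thing).
The state is a dict: "clock": time; "joints": joint angles; "dq": joint speeds; "joint_efforts": joint torques, N m; "position": TCP position; "ee_rot": TCP orientation; "force": force on the tool from outside, world axes, zero at the start; "ft_torque": the same for the moment, N m; "width": opening from 0.0 (shut) to 1.0 (fully open); "gripper_force": force on a finger pad.
Only numpy, scipy, OpenCV 4.12 (cv2) and the standard library are available. Lean on these libraries where they do the work, as an engineer would, in place of code of your own. Each camera call takes 0.05 s, during which the arm holds its last target. There are 200 camera calls.

## Working session

There is one attempt and no reset: what is moved stays moved. The work goes in short steps, Python scripts to look and compute and a tool call to move; the robot and the scene stay as the last step left them, time stands still between calls to the robot, and variables do not carry over. Pictures are saved under pics/ and viewed, at most 10 in all, crops included, and the job is handed in when it is done.

Besides the shell and the picture viewer there is one more tool, called after "Request:" as a command line: name --argument value ..., lists and objects as JSON in quotes. carry_out: Moves the arm, as the interface text tells. Its arguments: {"type":"object","properties":{"claw":{"type":"array","items":{"type":"number"}},"delta_pos":{"type":"array","items":{"type":"array","items":{"type":"number"}}},"angular":{"type":"array","items":{"type":"array","items":{"type":"number"}}},"force":{"type":"number"}},"required":["claw","delta_pos","angular"]}

```bash
mkdir -p pics; ls; cat > h.py <<'E'
import numpy as np, cv2
from cell import arm
from scipy.spatial.transform import Rotation as R
def ray(p,c):
    px=np.array(c)*[640,400]
    u=cv2.undistortPoints(px.reshape(1,1,2).astype(float),p['mtx'],np.array(p['dist'],float)).ravel()
    T=np.array(p['T']); return T[:3,3],T[:3,:3]@np.array([u[0],u[1],1.])
def at(p,c,z):
    o,d=ray(p,c); return o+d*(z-o[2])/d[2]
def tri(rs):
    A=np.zeros((3,3));b=np.zeros(3)
    for o,d in rs:
        d=d/np.linalg.norm(d);M=np.eye(3)-np.outer(d,d);A+=M;b+=M@o
    return np.linalg.solve(A,b)
E
python3 - <<'E'
from h import *
np.set_printoptions(precision=4,suppress=True)
P={n:arm.get_image(n) for n in('scene','top','wrist')}
for n,p in P.items():
    print(n,np.array(p['T'])[:3].round(3).tolist())
    for l,z in(('stand',0),('pinch',.07),('tube_mouth',.07),('tube',.07),('button',.07)):
        for r in arm.place_of(l,p)[:2]: print(' ',l,round(r['conf'],2),(np.array(r['centre'])*[640,400]).round(1),at(p,r['centre'],z))
cv2.imwrite('pics/a.png',P['scene']['frame'][...,::-1]);cv2.imwrite('pics/b.png',P['top']['frame'][...,::-1])
o=arm.observe();print(o)
E
```

```text
pics
scene [[0.796, 0.397, -0.457, 1.22], [0.605, -0.539, 0.586, -0.939], [-0.014, -0.743, -0.669, 1.146]]
  stand 0.72 [302.9 234.2] [ 0.5167 -0.1052  0.    ]
  pinch 0.56 [304.  213.3] [ 0.508  -0.0854  0.07  ]
  tube_mouth 0.56 [334.1 232.5] [ 0.6288 -0.0966  0.07  ]
  tube 0.79 [303.5 216.4] [ 0.5151 -0.0969  0.07  ]
  button 0.36 [303.2 234.5] [ 0.5612 -0.1566  0.07  ]
top [[-0.018, -0.974, 0.227, 0.229], [-1.0, 0.017, -0.009, -0.017], [0.005, -0.227, -0.974, 1.207]]
  stand 0.69 [340.6 198.8] [ 0.5142 -0.0969  0.    ]
  stand 0.65 [416.7 272.2] [ 0.3054 -0.2976  0.    ]
  pinch 0.69 [341.7 190.4] [ 0.5208 -0.0959  0.07  ]
  tube_mouth 0.78 [342.5 151.4] [ 0.6309 -0.1016  0.07  ]
  tube 0.9 [343.2 191.3] [ 0.5182 -0.0999  0.07  ]
  tube 0.63 [343.6 151.4] [ 0.6308 -0.1046  0.07  ]
wrist [[0.225, 0.944, 0.24, 0.077], [0.974, -0.218, -0.057, 0.623], [-0.001, 0.246, -0.969, 0.385]]
{'clock': 0.9, 'joints': array([-1.4466,  0.4345,  0.025 ,  1.5732, -0.0116,  1.134 , -0.0751]), 'dq': array([ 0.0001,  0.0016, -0.0003,  0.0006, -0.0008, -0.001 ,  0.001 ]), 'joint_efforts': array([ -0.0027, -66.7645,   0.9825, -31.4808,  -0.0607,   0.0323,
         0.    ]), 'position': array([0.1406, 0.609 , 0.2267]), 'ee_rot': array([0.3557, 3.1214, 0.    ]), 'force': array([ 0.1824, -0.1387, -0.1395]), 'ft_torque': array([-0.0148,  0.0179,  0.0078]), 'gripper_force': 0.0, 'width': 0.9956167387274358}
```

View pics/a.png

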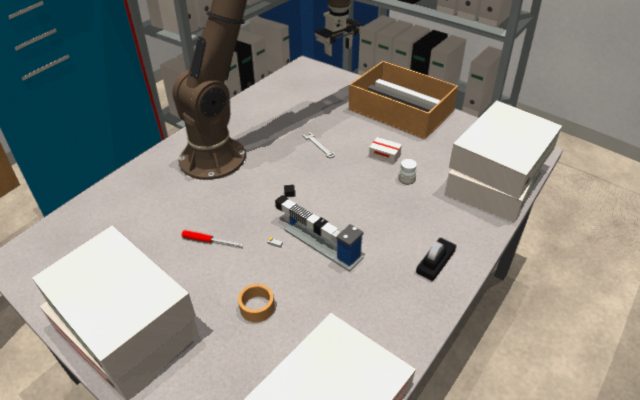

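View pics/b.png

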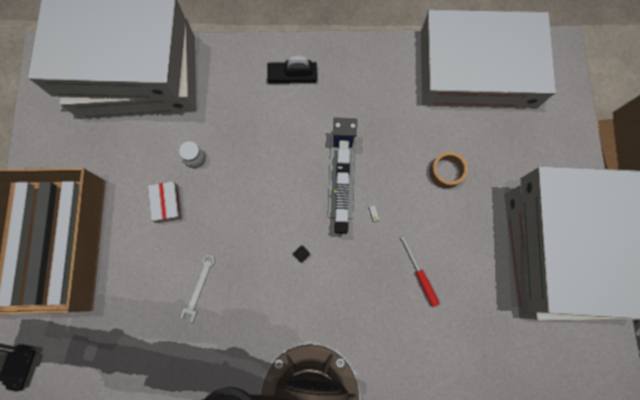

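The top view shows the stand lying along world x, with its foot end at (341,228) towards the robot and its clamp at (344,135). The button is the brass dot at (334,190), on the world +y side.

Request:
carry_out --claw '[9,9,9,9,9,9,9,9,9,9,9,9,9,9,9,9,9,9,9,9]' --delta_pos '[[-2.55,-3.04,0],[-2.55,-3.04,0],[-2.55,-3.04,0],[-2.55,-3.04,0],[-2.55,-3.04,0],[-2.55,-3.04,0],[-2.55,-3.04,0],[-2.55,-3.04,0],[-2.55,-3.04,0],[-2.55,-3.04,0],[-2.55,-3.04,0],[-2.55,-3.04,0],[-2.55,-3.04,0],[-2.55,-3.04,0],[-2.55,-3.04,0],[-2.55,-3.04,0],[-2.55,-3.04,0],[-2.55,-3.04,0],[-2.55,-3.04,0],[-2.55,-3.04,0]]' --angular '[[0,0,0],[0,0,0],[0,0,0],[0,0,0],[0,0,0],[0,0,0],[0,0,0],[0,0,0],[0,0,0],[0,0,0],[0,0,0],[0,0,0],[0,0,0],[0,0,0],[0,0,0],[0,0,0],[0,0,0],[0,0,0],[0,0,0],[0,0,0]]'

```text
clock: 2.9
position: [0.5014, -0.0996, 0.227]
ee_rot: [0.355, 3.121, 0.0]
force: [1.0, 0.8, -1.0]
width: 0.981
gripper_force: 0.0
```

Request:
carry_out --claw '[9,9,9,9,9]' --delta_pos '[[0,0,0],[0,0,0],[0,0,0],[0,0,0],[0,0,0]]' --angular '[[0,0,-0.11],[0,0,-0.11],[0,0,0],[0,0,0],[0,0,0]]'

```text
clock: 3.4
position: [0.5007, -0.0979, 0.2268]
ee_rot: [0.014, 3.141, 0.0]
force: [-0.4, 0.7, 0.2]
width: 0.984
gripper_force: 0.0
```

```bash
cat > m.py <<'E'
from h import *
import sys
np.set_printoptions(precision=4,suppress=True)
p=arm.get_image('wrist');o=arm.observe()
print(o['clock'],o['position'],R.from_rotvec(o['ee_rot']).as_matrix()[:,:2].T)
for l,z in(('stand',0),('pinch',.07),('tube_mouth',.07),('tube',.07),('button',.07)):
    for r in arm.place_of(l,p)[:2]: print(' ',l,round(r['conf'],2),(np.array(r['centre'])*[640,400]).round(1),at(p,r['centre'],z))
cv2.imwrite('pics/%s.png'%sys.argv[1],p['frame'][...,::-1])
E
python3 m.py c
```

```text
3.45 [ 0.5007 -0.0978  0.2268] [[-1.      0.0082 -0.0002]
 [ 0.0082  1.      0.0002]]
  stand 0.64 [318.5 185.3] [ 0.5183 -0.0948  0.    ]
  tube_mouth 0.81 [314.6 313.3] [ 0.6328 -0.1     0.07  ]
  tube 0.96 [321.8 198.5] [ 0.5156 -0.0924  0.07  ]
  button 0.7 [321.3 198.2] [ 0.5153 -0.0928  0.07  ]
  button 0.41 [346.5 203.6] [ 0.5206 -0.0698  0.07  ]
```

View pics/c.png

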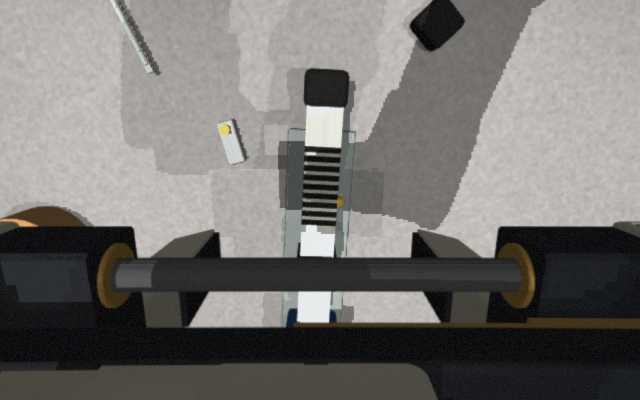

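The wrist view shows the foot at (327,88), the ribbed grip at about (320,190) and the button at (341,203). The gripper hides the collar, so I'll move to the +y side and towards the clamp to see its hole.

Request:
carry_out --claw '[9,9,9,9,9,9]' --delta_pos '[[-1.5,3.5,1],[-1.5,3.5,1],[-1.5,3.5,1],[-1.5,3.5,1],[0,0,0],[0,0,0]]' --angular '[[0,0,0],[0,0,0],[0,0,0],[0,0,0],[0,0,0],[0,0,0]]'

```text
clock: 4.3
position: [0.5616, 0.0423, 0.1862]
ee_rot: [-0.008, -3.141, 0.001]
force: [-0.1, 0.3, -0.7]
width: 0.978
gripper_force: 0.0
```

```bash
python3 m.py d; python3 -c "
import cv2;i=cv2.imread('pics/d.png');cv2.imwrite('pics/d2.png',cv2.resize(i[50:250,60:320],None,fx=3,fy=3,interpolation=2))"
```

```text
4.35 [0.5615 0.0409 0.1866] [[-1.      0.007   0.0005]
 [ 0.007   1.     -0.0008]]
  stand 0.77 [172.  134.6] [ 0.5203 -0.0941  0.    ]
  stand 0.54 [166.9 140.2] [ 0.5256 -0.0995  0.    ]
  pinch 0.97 [135.2 139.2] [ 0.5188 -0.0945  0.07  ]
  tube 0.63 [134.4 137.7] [ 0.5177 -0.0949  0.07  ]
  button 0.57 [161.3 140.3] [ 0.5197 -0.0749  0.07  ]
```

View pics/d2.png

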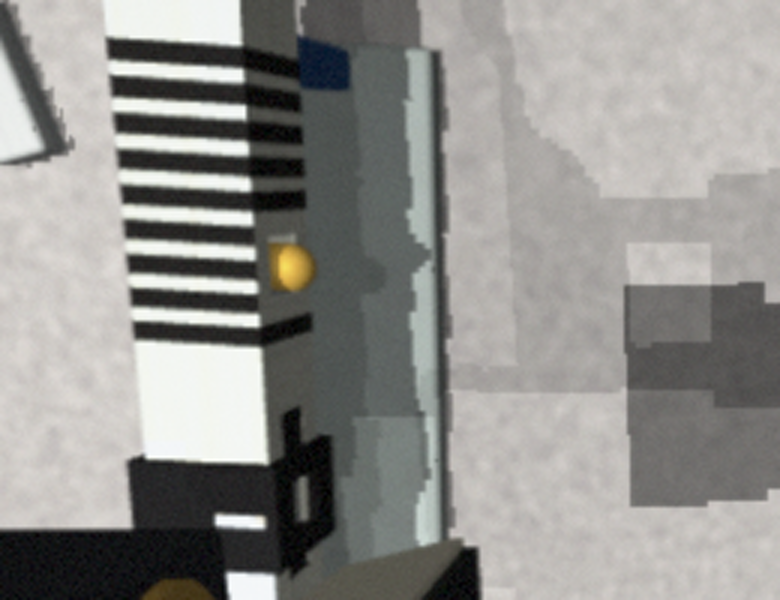

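The crop shows the button at crop (293,267) and the hole in the black collar at about crop (303,497), which spans rows 470 to 525.

```bash
cat > n.py <<'E'
from h import *
np.set_printoptions(precision=4,suppress=True)
p=arm.get_image('wrist')
f=lambda x,y:((60+x/3)/640,(50+y/3)/400)
for q in((241,20),(251,195),(262,342),(270,462)):print('edge+y',at(p,f(*q),.085))
for q in((106,20),(123,195),(134,342),(144,462)):print('edge-y',at(p,f(*q),.085))
for n,q,z in(('collar',(303,497),.07),('coll lo',(303,470),.07),('coll hi',(303,525),.07),('hole',(284,264),.07),('btn',(293,267),.07)):print(n,at(p,f(*q),z))
E
python3 n.py
```

```text
edge+y [ 0.462 -0.078  0.085]
edge+y [ 0.5005 -0.0808  0.085 ]
edge+y [ 0.5354 -0.0827  0.085 ]
edge+y [ 0.5658 -0.0845  0.085 ]
edge-y [ 0.462  -0.1082  0.085 ]
edge-y [ 0.5004 -0.1107  0.085 ]
edge-y [ 0.5352 -0.1136  0.085 ]
edge-y [ 0.5655 -0.1158  0.085 ]
collar [ 0.5795 -0.0841  0.07  ]
coll lo [ 0.572  -0.0832  0.07  ]
coll hi [ 0.5874 -0.085   0.07  ]
hole [ 0.5178 -0.0817  0.07  ]
btn [ 0.5186 -0.0795  0.07  ]
```

The collar hole is about 61.7 mm from the first hole. The leg axis slopes by -0.067, which needs a tool yaw of +0.061.

Request:
carry_out --claw '[9,9,9,9,9,9,9]' --delta_pos '[[1.06,-3.45,0],[1.06,-3.45,0],[1.06,-3.45,0],[1.06,-3.45,0],[0,0,0],[0,0,0],[0,0,0]]' --angular '[[0,0,0],[0,0,0],[0,0,0],[0,0,0],[0,0,0.061],[0,0,0],[0,0,0]]'

```text
clock: 5.35
position: [0.5186, -0.0957, 0.1868]
ee_rot: [0.103, 3.14, 0.001]
force: [1.1, 0.1, 0.2]
width: 0.981
gripper_force: 0.0
```

```bash
python3 m.py e
```

```text
5.4 [ 0.5186 -0.0954  0.1868] [[-0.9979  0.0651 -0.0002]
 [ 0.0651  0.9979  0.0005]]
  stand 0.62 [315.6 177.5] [ 0.5197 -0.0958  0.    ]
  pinch 0.65 [318.6 190. ] [ 0.5164 -0.0932  0.07  ]
  tube_mouth 0.73 [317.3 318.7] [ 0.6307 -0.1017  0.07  ]
  tube 0.64 [319.6 190.9] [ 0.5172 -0.0925  0.07  ]
  button 0.41 [347.1 191.8] [ 0.5194 -0.0708  0.07  ]
```

View pics/e.png

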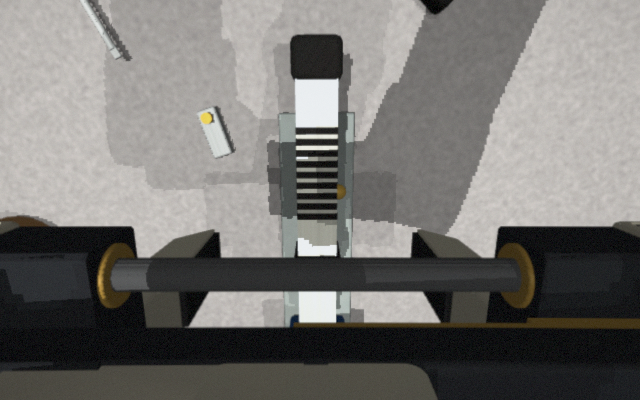

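The tube sits centred between the fingers at column 317 and runs parallel to the tool x axis, with the button at (342,191). I'm descending now.

Request:
carry_out --claw '[9,9,9,9,9,9,9]' --delta_pos '[[0,0,3.4],[0,0,3.4],[0,0,3.4],[0,0,2.4],[0,0,1.0],[0,0,0],[0,0,0]]' --angular '[[0,0,0],[0,0,0],[0,0,0],[0,0,0],[0,0,0],[0,0,0],[0,0,0]]'

```text
clock: 6.35
position: [0.519, -0.0964, 0.0516]
ee_rot: [0.106, 3.139, -0.0]
force: [0.1, 0.5, 0.3]
width: 0.982
gripper_force: 0.0
```

Request:
carry_out --claw '[6,5,4.6,4.4,4.2,4.2]' --delta_pos '[[0,0,0],[0,0,0],[0,0,0],[0,0,0],[0,0,0],[0,0,0]]' --angular '[[0,0,0],[0,0,0],[0,0,0],[0,0,0],[0,0,0],[0,0,0]]' --force 20

```text
clock: 6.95
position: [0.5184, -0.0961, 0.0508]
ee_rot: [0.106, 3.14, 0.0]
force: [0.7, 5.5, 0.7]
width: 0.507
gripper_force: 2.4
```

```bash
python3 m.py f
```

```text
7.0 [ 0.5184 -0.0955  0.0507] [[-0.9977  0.0674  0.0001]
 [ 0.0674  0.9977  0.0009]]
  stand 0.72 [318.9 217.1] [ 0.5181 -0.0941  0.    ]
  pinch 0.69 [321.3 265.1] [ 0.5176 -0.0937  0.07  ]
  tube 0.94 [318.4 265. ] [ 0.5175 -0.0949  0.07  ]
  tube 0.2 [156.1 144.9] [ 0.463  -0.1542  0.07  ]
  button 0.42 [372.  267.8] [ 0.5203 -0.0724  0.07  ]
```

View pics/f.png

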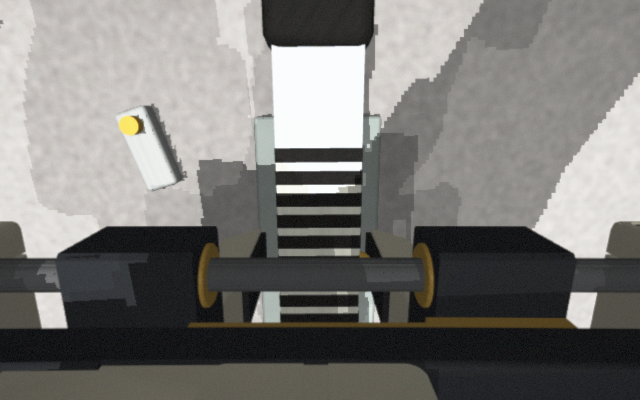

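The force of +5.5 N in y shows the button-side finger has touched first, so the gripper needs to shift towards +y. I'll centre it by feel.

Request:
carry_out --claw '[4.2,4.2,4.2,4.2]' --delta_pos '[[0,0.25,0],[0,0,0],[0,0,0],[0,0,0]]' --angular '[[0,0,0],[0,0,0],[0,0,0],[0,0,0]]'

```text
clock: 7.65
position: [0.5185, -0.0938, 0.0507]
ee_rot: [0.107, 3.14, 0.0]
force: [-0.6, 4.6, 1.5]
width: 0.456
gripper_force: 2.1
```

The touch is lopsided by design, because the button stands 23 mm out against 15 mm on the far side. That puts the axis at y ≈ -0.0945, so I'm close to centred and can squeeze.

Request:
carry_out --claw '[4.0,3.7,3.4,3.2,3.0,2.8,2.6,2.6,2.6]' --delta_pos '[[0,-0.05,0],[0,0,0],[0,0,0],[0,0,0],[0,0,0],[0,0,0],[0,0,0],[0,0,0],[0,0,0]]' --angular '[[0,0,0],[0,0,0],[0,0,0],[0,0,0],[0,0,0],[0,0,0],[0,0,0],[0,0,0],[0,0,0]]' --force 30

```text
clock: 8.55
position: [0.5185, -0.0948, 0.0507]
ee_rot: [0.107, 3.14, -0.001]
force: [1.2, -0.4, -0.4]
width: 0.326
gripper_force: 30.0
```

The opening is 29.9 mm, so the button is flush, and the side force is near zero. I'll start drawing.

Request:
carry_out --claw '[2.6,2.6,2.6,2.6,2.6,2.6]' --delta_pos '[[0.1,0,0],[0.1,0,0],[0.1,0,0],[0.1,0,0],[0.1,0,0],[0,0,0]]' --angular '[[0,0,0],[0,0,0],[0,0,0],[0,0,0],[0,0,0],[0,0,0]]'

```text
clock: 9.15
position: [0.5158, -0.0947, 0.0508]
ee_rot: [0.107, 3.136, -0.002]
force: [10.0, -1.4, -12.2]
width: 0.327
gripper_force: 30.0
```

Request:
carry_out --claw '[2.6,2.6,2.6,2.6,2.6,2.6,2.6,2.6]' --delta_pos '[[0.1,0,0],[0.1,0,0],[0.1,0,0],[0.15,0,0],[0.15,0,0],[0.2,0,0],[0.2,0,0],[0,0,0]]' --angular '[[0,0,0],[0,0,0],[0,0,0],[0,0,0],[0,0,0],[0,0,0],[0,0,0],[0,0,0]]'

```text
clock: 9.95
position: [0.5056, -0.094, 0.0508]
ee_rot: [0.107, 3.136, -0.002]
force: [7.9, -1.6, -10.0]
width: 0.327
gripper_force: 30.0
```

Request:
carry_out --claw '[2.6,2.6,2.6,2.6,2.6,2.6,2.6,2.6,2.6,2.6,2.6,2.6,2.6,2.6,2.6,2.6,2.6,2.6]' --delta_pos '[[0.25,0,0],[0.25,0,0],[0.25,0,0],[0.25,0,0],[0.25,0,0],[0.25,0,0],[0.25,0,0],[0.25,0,0],[0.25,0,0],[0.25,0,0],[0.25,0,0],[0.25,0,0],[0.25,0,0],[0.25,0,0],[0.2,0,0],[0.2,0,0],[0.2,0,0],[0,0,0]]' --angular '[[0,0,0],[0,0,0],[0,0,0],[0,0,0],[0,0,0],[0,0,0],[0,0,0],[0,0,0],[0,0,0],[0,0,0],[0,0,0],[0,0,0],[0,0,0],[0,0,0],[0,0,0],[0,0,0],[0,0,0],[0,0,0]]'

```text
clock: 11.75
position: [0.463, -0.0913, 0.0507]
ee_rot: [0.107, 3.139, -0.002]
force: [-0.3, -2.1, -0.9]
width: 0.33
gripper_force: 30.0
```

```bash
python3 - <<'E'
from h import *
o=arm.observe();p=np.array(o['position']);d=p-[.5185,-.0948,.0507];print(o['clock'],p,d@[-.9977,.0674,0]*1000,np.array(o['force']))
E
```

```text
11.75 [ 0.46296731 -0.09134945  0.05070041] 55.63752791117382 [-0.30018921 -2.1178675  -0.91393309]
```

Request:
carry_out --claw '[2.6,2.6,2.6]' --delta_pos '[[0.1,0,0],[0.1,0,0],[0,0,0]]' --angular '[[0,0,0],[0,0,0],[0,0,0]]'

```text
clock: 12.05
position: [0.4602, -0.0912, 0.0507]
ee_rot: [-0.108, -3.139, 0.001]
force: [-1.8, -5.7, 0.7]
width: 0.323
gripper_force: 30.0
```

```bash
python3 - <<'E'
from h import *
w=arm.get_image('wrist');s=arm.get_image('scene')
a=w['frame'][:260,120:520]; b=cv2.resize(s['frame'][165:275,240:380],None,fx=2.85,fy=2.85,interpolation=2)
cv2.imwrite('pics/g.png',np.vstack([a,b[:,:400] if b.shape[1]>=400 else np.pad(b,((0,0),(0,400-b.shape[1]),(0,0)))])[...,::-1])
for l in('tube','tube_mouth'):
  for p in(w,s):
    for r in arm.place_of(l,p)[:1]: print(l,r['conf'],at(p,r['centre'],.07))
E
```

```text
tube 0.77 [ 0.45971057 -0.09127003  0.07      ]
tube 0.86 [ 0.46329009 -0.10623401  0.07      ]
tube_mouth 0.61 [ 0.57675867 -0.08726427  0.07      ]
```

View pics/g.png

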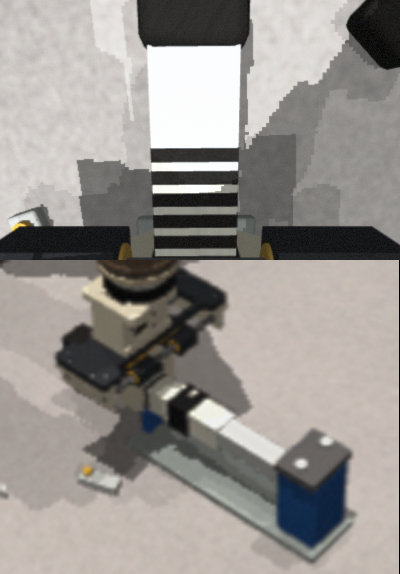

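The foot's edge is still at row 45, so the tube is moving with the grip with no slip. About 58.4 mm is drawn, and I'll creep from here.

Request:
carry_out --claw '[2.6,2.6,2.6]' --delta_pos '[[0.08,0,0],[0.07,0,0],[0,0,0]]' --angular '[[0,0,0],[0,0,0],[0,0,0]]'

```text
clock: 12.65
position: [0.4588, -0.0911, 0.0507]
ee_rot: [-0.108, -3.14, 0.001]
force: [0.4, -5.7, -3.8]
width: 0.321
gripper_force: 30.0
```

Request:
carry_out --claw '[2.6,2.6,2.6]' --delta_pos '[[0.05,0,0],[0.05,0,0],[0,0,0]]' --angular '[[0,0,0],[0,0,0],[0,0,0]]'

```text
clock: 12.95
position: [0.4585, -0.0911, 0.0507]
ee_rot: [0.108, 3.139, -0.002]
force: [3.1, -5.6, -6.6]
width: 0.321
gripper_force: 30.0
```

Request:
carry_out --claw '[2.6,2.6,2.6]' --delta_pos '[[0.05,0,0],[0.05,0,0],[0,0,0]]' --angular '[[0,0,0],[0,0,0],[0,0,0]]'

```text
clock: 13.25
position: [0.458, -0.0911, 0.0508]
ee_rot: [0.108, 3.138, -0.002]
force: [4.5, -5.6, -9.8]
width: 0.324
gripper_force: 30.0
```

Request:
carry_out --claw '[2.6,2.6,2.6]' --delta_pos '[[0.05,0,0],[0.05,0,0],[0,0,0]]' --angular '[[0,0,0],[0,0,0],[0,0,0]]'

```text
clock: 13.55
position: [0.4571, -0.091, 0.0508]
ee_rot: [0.108, 3.138, -0.002]
force: [5.0, -5.6, -10.2]
width: 0.328
gripper_force: 30.0
```

```bash
python3 - <<'E'
from h import *
o=arm.observe();p=np.array(o['position']);d=p-[.5185,-.0948,.0507];print(o['clock'],p,d@[-.9977,.0674,0]*1000,np.array(o['force']))
s=arm.get_image('scene')
for r in arm.place_of('button',s)[:3]: print(r['conf'],np.array(r['centre'])*[640,400],at(s,r['centre'],.07))
cv2.imwrite('pics/i.png',cv2.resize(s['frame'][180:260,260:370],None,fx=6,fy=6,interpolation=2)[...,::-1])
E
```

```text
13.55 [ 0.45705476 -0.09102868  0.05075227] 61.55809910595776 [  4.98763684  -5.60124631 -10.23328647]
```

View pics/i.png

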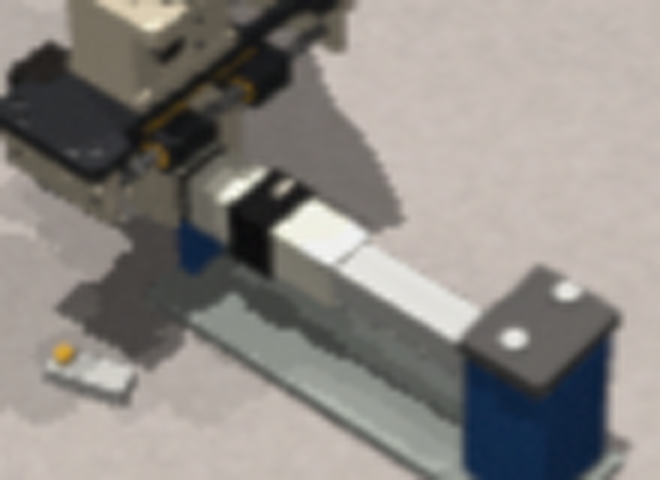

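The scene camera is on the far side from the button, so it can't show the snap. The tube is still sliding at about 5 N, so I'll keep creeping.

Request:
carry_out --claw '[2.6,2.6,2.6]' --delta_pos '[[0.05,0,0],[0.05,0,0],[0,0,0]]' --angular '[[0,0,0],[0,0,0],[0,0,0]]'

```text
clock: 13.95
position: [0.4561, -0.0909, 0.0508]
ee_rot: [0.108, 3.138, -0.002]
force: [5.6, -5.8, -8.9]
width: 0.324
gripper_force: 30.0
```

Request:
carry_out --claw '[2.6,2.6,2.6]' --delta_pos '[[0.05,0,0],[0.05,0,0],[0,0,0]]' --angular '[[0,0,0],[0,0,0],[0,0,0]]'

```text
clock: 14.25
position: [0.4551, -0.0909, 0.0507]
ee_rot: [0.108, 3.138, -0.002]
force: [5.5, -5.9, -9.7]
width: 0.326
gripper_force: 30.0
```

Request:
carry_out --claw '[2.6,2.6,2.6]' --delta_pos '[[0.05,0,0],[0.05,0,0],[0,0,0]]' --angular '[[0,0,0],[0,0,0],[0,0,0]]'

```text
clock: 14.55
position: [0.4548, -0.0909, 0.0508]
ee_rot: [0.107, 3.137, -0.003]
force: [8.0, -6.0, -13.6]
width: 0.326
gripper_force: 30.0
```

Travel has nearly stopped (0.3 mm for 1 mm commanded) and the force is rising, which matches the stop. I'll relax slightly, let go and look.

Request:
carry_out --claw '[2.6,2.6,4,6,9,9,9,9,9,9,9,9]' --delta_pos '[[-0.1,0,0],[0,0,0],[0,0,0],[0,0,0],[0,0,0],[0,0,0],[0,0,0],[0,0,-3],[0,0,-4],[0,0,-4],[0,0,-3],[0,0,0]]' --angular '[[0,0,0],[0,0,0],[0,0,0],[0,0,0],[0,0,0],[0,0,0],[0,0,0],[0,0,0],[0,0,0],[0,0,0],[0,0,0],[0,0,0]]'

```text
clock: 15.75
position: [0.4564, -0.0902, 0.1943]
ee_rot: [0.106, 3.133, 0.001]
force: [0.9, 0.2, -1.1]
width: 0.979
gripper_force: 0.0
```

Request:
carry_out --claw '[9,9,9,9,9,9]' --delta_pos '[[-2.5,3.5,0],[-2.5,3.5,0],[-2.5,3.5,0],[-2.5,3.5,0],[0,0,0],[0,0,0]]' --angular '[[0,0,0],[0,0,0],[0,0,0],[0,0,0],[0,0,0],[0,0,0]]'

```text
clock: 16.35
position: [0.563, 0.0437, 0.1893]
ee_rot: [-0.103, -3.138, 0.001]
force: [-0.5, -0.0, -1.0]
width: 0.979
gripper_force: 0.0
```

```bash
python3 m.py j; python3 -c "
import cv2;i=cv2.imread('pics/j.png');cv2.imwrite('pics/j2.png',cv2.resize(i[50:250,60:320],None,fx=3,fy=3,interpolation=2))"
```

```text
16.4 [0.5626 0.0424 0.1897] [[-0.9977  0.0679  0.0018]
 [ 0.0679  0.9977 -0.001 ]]
  stand 0.72 [168.7 139.8] [ 0.5182 -0.0952  0.    ]
  stand 0.44 [131.1 147.7] [ 0.5233 -0.1325  0.    ]
  pinch 0.59 [135.3 146. ] [ 0.5172 -0.0927  0.07  ]
  tube_mouth 0.8 [139.8 208.3] [ 0.5668 -0.0986  0.07  ]
  tube 0.98 [124.2  56.7] [ 0.453  -0.0883  0.07  ]
  button 0.44 [161.7 147.6] [ 0.5197 -0.0727  0.07  ]
```

View pics/j2.png

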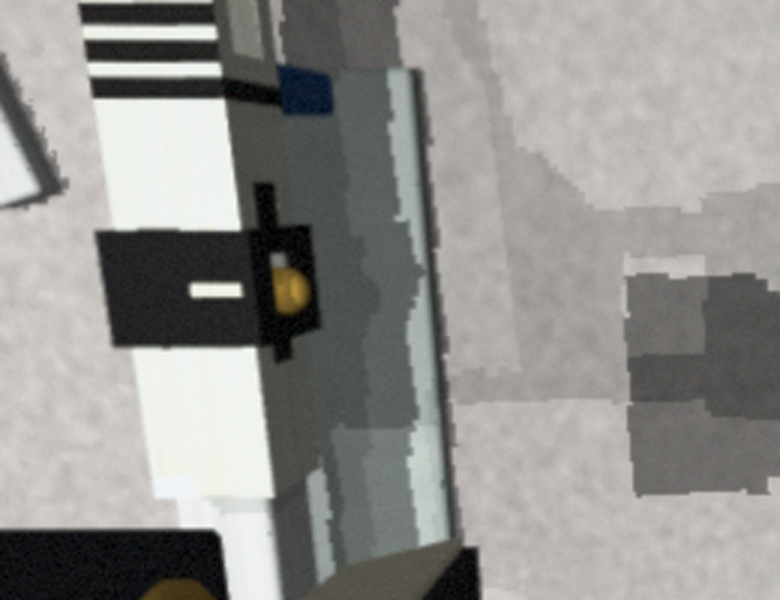

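The brass button now stands out proud through the collar hole, at crop (290,290). The gripper is clear, so I'm handing in.

```bash
python3 -c "
from cell import arm
print(arm.sign_off())"
```

```text
the job is handed in; nothing more can be done
None
```

The leg is drawn out about 63 mm, the button stands out through the collar hole, the gripper is clear of it, and the job is handed in; the pull readings I took stayed at about 10 N or less.

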